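# Close up the draining trays

## Robot

A 7-joint arm with a two-finger parallel gripper is mounted at the origin on the work surface. World frame = base frame: x ahead of the robot, y to its left, z up, the work surface at z = 0. Lengths are in m, angles in degrees, forces in N, time in s.
With the tool pointing down it reaches from about 0.425 to 0.875 m from the base axis. Payload 4.7 kg.
Tool frame: the origin (TCP) lies between the finger pads; the fingertips stand 11 mm ahead of it and the grasp point (between the pads) lies 8 mm behind it (env.tcp_to_tips is the distance from the TCP to the fingertips, in m); z points along the fingers, y is the line along which they close (so a half turn about z gives the same grasp; the last joint's range is limited). The gripper opens to 87 mm and grips with 3 to 60 N. Pads are 19 mm wide; open, the fingers measure 117 mm over their backs; the gripper's body (75 mm by 190 mm) begins 51 mm behind the grasp point.
Start: joints at [-65.942, 18.392, -4.016, 83.108, 1.295, 78.541, -3.26], TCP at [0.257, 0.597, 0.234] pointing down, gripper open.
Joint ranges: [-163.93, 163.93], [-17.29, 119.83], [-79.2, 71.16], [3.27, 140.29], [-89.18, 269.18], [5.43, 117.66], [-154.24, 154.24]. Speed limits (degrees/s): [147.25, 147.25, 180, 180, 180, 180, 180].

## Interface

Orientations are given as [roll, pitch, yaw] about the fixed x, y, z axes, in that order (R = Rz(yaw) Ry(pitch) Rx(roll)).
In Python, from cell import env, viewer gives the robot as it stands.
- The arm moves only by the tool step_arm, never from a script. Its arguments are lists of equal length, an entry for each row: "delta_pos": the shift along the tool's x, y, z in units of 0.2 m (1.0 is 0.2 m), a list of three; "rot": the turn, a rotation vector about the tool's x, y, z in units of 1.5 rad (1.0 is 1.5 rad), a list of three; "gripper": the gripper command: -1 is shut, 1 is fully open, values between are in proportion. A call has 1 to 20 rows; each row is the pose to reach, as a shift and turn from the pose commanded when the call began, along the tool's axes at that moment; what a row does not reach only later rows make up. A row lasts 1/8 s, in which the tool goes at most 62.5 mm and 10.7 degrees, less where a joint would pass 70% of its speed; a pose out of reach is approached as far as the arm can. A call with a number of a shift or a turn outside -1 to 1 is refused whole. A call with a gripper value outside its range is refused whole. The fingers move at their own pace and stop on an object; "squeeze" is the grip in N (left out, the last holds). Time passes only in rows, so rows that repeat a pose let the fingers close. It gives the time, the measured TCP pose, the force, the opening and the grip force at its end, in the units of the state.
- env.get_obs(): the state, without advancing time (a new reading comes with each control period).
- viewer.read_camera(name): name is "side" or "top"; returns a dict with "img" (480x640x3 uint8, red, green, blue), "fx", "fy", "cx", "cy" (pixels), "pose" (4x4, takes a point from camera to world coordinates). Camera axes: x right, y down, z forward; pixel columns grow to the right and rows downward; lengths in m; the calibration is good to about 2 mm. A picture is of the moment at which its call begins. There is no depth.
- env.sign_off(): hands the job in; it is judged then, once.
The state is a dict: "time_s": time; "qpos": joint angles; "joint_velocities": joint speeds; "effort": joint torques, N m; "tool_pos": TCP position; "tool_rot": TCP orientation; "force": force on the tool from outside, world axes, zero at the start; "wrist_torque": the same for the moment, N m; "grip_width": finger opening in m; "grasp_force": force on a finger pad.
Only numpy, scipy, OpenCV 4.12 (cv2) and the standard library are available. Lean on these libraries where they do the work, as an engineer would, in place of code of your own. Each camera call takes 0.05 s, during which the arm holds its last target. There are 200 camera calls.

## Task

The scrubbing brush has ended up in the gap between the two draining trays. Pick it out and lay it flat, bristles down, inside the small tray; then slide the small tray along the worktop, without lifting it, until its long wall is flush against the large tray with no gap and the ends of the two trays are in line. Leave the mug, bottle and jar where they are, and the small tray resting flat.

Things in the scene. Friction and masses are not known exactly. Their poses are not given: they have to be found in the camera images.
- tray_large: Large open draining tray of grey plastic, stuck to the worktop (does not move): 150 mm along its x (away from the robot), 160 mm along its y, 30 mm high, walls 8 mm thick and vertical outside, floor 4 mm thick. Origin: centre of its underside, on the worktop. Its +y long face (80 mm from the origin) is the face that the small tray is to butt against. A mug stands in it.
- tray_small: Small open draining tray of the same grey plastic, loose on the worktop to the left (+y) of the large tray, about 0.4 kg, slides with a few newtons: 150 mm along its x, 140 mm along its y, 30 mm high, walls 8 mm thick and vertical outside, floor 4 mm thick (inside 134 x 124 mm). Origin: centre of its underside. When flush and in line its origin is at x = 0, y = +150 mm in the large tray's frame, with the same yaw.
- brush_center (a point): Centre (half-way up) of the loose wooden palm-held scrubbing brush lying bristles down on the worktop between the trays: 110 mm long along its x, 36 mm wide along its y, 30 mm high along its z (upper 16 mm is the wooden back to grasp, below it a stiff white bristle pad 28 mm wide). About 0.09 kg.
- mug: White mug, 72 mm across, 80 mm high, standing in the large tray; origin: centre of its underside. Bystander.
- soap: Blue washing-up bottle, 60 mm across, 160 mm high, standing to the right (-y) of the large tray; origin: centre of its underside. Bystander.
- jar: Glass jar with steel cap, 68 mm across, 100 mm high, standing to the right (-y) of the large tray; origin: centre of its underside. Bystander.
There are look-alikes about, which are no part of the job. What is shaped like the tray_small but green is not meant. What is shaped like the part that bears brush_center but black is not meant.

How it is judged (in metres and radians):
On the way, in this order (a step that is already met when the one before it is completed fails the run):
1. the brush lies flat, bristles down, inside the small tray (x of brush_center in the frame of tray_small between -0.052 and 0.052 m and y of brush_center in the frame of tray_small between -0.055 and 0.055 m and z of brush_center in the frame of tray_small below 0.024 m and angle between brush_center's own z axis and vertical below 0.15 rad and contact force between the fingers and brush below 0.1 N), for 0.2 s.
2. the small tray is flush against the large tray, ends in line (y of tray_small in the frame of tray_large between 0.145 and 0.153 m and x of tray_small in the frame of tray_large between -0.007 and 0.007 m and angle between the x axis of tray_small and the x axis of tray_large, either way round below 0.025 rad), for 0.2 s.
At the end, for the whole second after the job is handed in: The small tray rests flat on the worktop with its long wall against the large tray's +y face (gap under 3 mm, skew under 0.025 rad) and the ends of the trays in line within 7 mm; the brush lies flat, bristles down, on the small tray's floor; everything is at rest (all of step 2 and height (world z) of tray_small below 0.003 m and angle between tray_small's own z axis and vertical below 0.03 rad and linear speed of tray_small below 0.01 m/s and x of brush_center in the frame of tray_small between -0.052 and 0.052 m and y of brush_center in the frame of tray_small between -0.055 and 0.055 m and z of brush_center in the frame of tray_small below 0.024 m and angle between brush_center's own z axis and vertical below 0.15 rad); the robot touches nothing.
It fails at once if the small tray is lifted or tipped off the worktop (by 15 mm or 0.15 rad) (height (world z) of tray_small above 0.015 m or angle between tray_small's own z axis and vertical above 0.15 rad).
It fails at once if the mug, bottle or jar is shifted by more than 30 mm or knocked over (distance of any of mug, soap, jar from where it was at the start of the episode above 0.03 m or angle between any of mug, soap, jar's own z axis and vertical above 0.5 rad).
It also fails if it takes over 72 s, if anything falls off the work surface, if the arm or the gripper's body presses on something with over 40 N, if the wrist force passes 120 N, or if a joint passes its speed limit or range.

## Working session

There is one attempt and no reset: what is moved stays moved. The work goes in short steps, Python scripts to look and compute and a tool call to move; the robot and the scene stay as the last step left them, time stands still between calls to the robot, and variables do not carry over. Pictures are saved under pics/ and viewed, at most 10 in all, crops included, and the job is handed in when it is done.

Besides the shell and the picture viewer there is one more tool, called by a JSON object that holds its "method" and its "body", one argument or row to a line. step_arm: Moves the arm, as the interface text tells. Shifts and turns lie within -1 to 1; 1 stands for 0.2 m of shift or 1.5 rad of turn. Its arguments: {"type":"object","properties":{"delta_pos":{"type":"array"},"rot":{"type":"array"},"gripper":{"type":"array"},"squeeze":{"type":"number"}},"required":["delta_pos","rot","gripper"]}

```bash
mkdir -p pics; python3 - <<'E'
from cell import env, viewer
import cv2, json, numpy as np, pickle
d={}
for n in("top","side"):
    c=viewer.read_camera(n); d[n]=c; cv2.imwrite(f"pics/{n}0.png",c["img"][:,:,::-1])
    print(n,c["fx"],c["cx"],c["cy"],np.round(c["pose"],3).tolist())
pickle.dump(d,open("d0.pkl","wb"))
o=env.get_obs();print(o["tool_pos"],o["tool_rot"],o["grip_width"],o["time_s"])
E
```

```text
top 461.93226106582034 320.216227478492 229.91779567067712 [[-0.003, -0.985, 0.171, 0.313], [-1.0, 0.008, 0.026, -0.028], [-0.027, -0.171, -0.985, 0.957], [0.0, 0.0, 0.0, 1.0]]
side 565.982074042589 313.38382064634396 230.61090376704703 [[0.819, -0.381, 0.429, 0.063], [-0.573, -0.527, 0.627, -0.629], [-0.013, -0.76, -0.65, 0.68], [0.0, 0.0, 0.0, 1.0]]
[0.25640351 0.59677696 0.2325743 ] [-1.79901007e+02  3.62244615e-03  1.56753719e+02] 0.08710290138151569 0.1
```

View pics/top0.png

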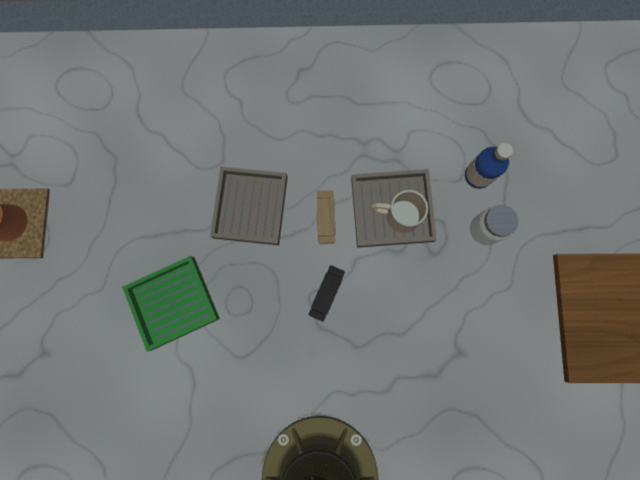

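View pics/side0.png

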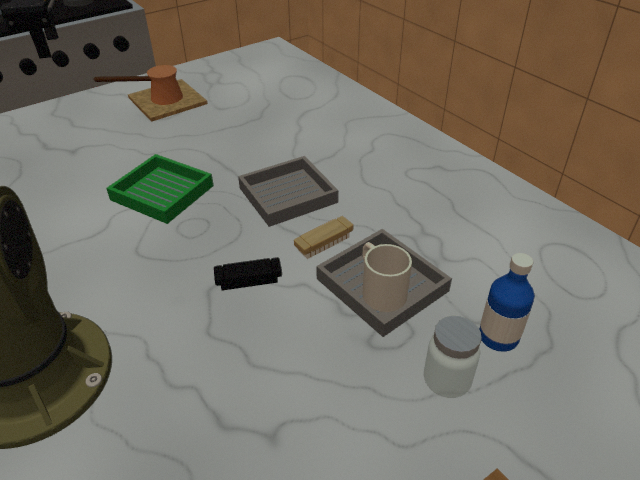

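The top view shows the small tray at about (250,206), the brush at (326,217), the large tray with the mug at (393,208), the black decoy at (327,293) and the green decoy at (171,303). The side view agrees. Next I'll measure these.

```bash
cat > h.py <<'E'
import cv2, numpy as np
def proj(c,uv,z):
    uv=np.atleast_2d(uv).astype(float); P=np.array(c["pose"])
    r=np.c_[(uv[:,0]-c["cx"])/c["fx"],(uv[:,1]-c["cy"])/c["fy"],np.ones(len(uv))]@P[:3,:3].T
    return P[:3,3]+r*((z-P[2,3])/r[:,2])[:,None]
def blobs(c,roi):
    u0,u1,v0,v1=roi; im=c["img"].astype(int)
    warm=im[...,0]-im[...,2]; m=(warm>2).astype(np.uint8)
    k=np.zeros_like(m);k[v0:v1,u0:u1]=m[v0:v1,u0:u1]
    k=cv2.morphologyEx(k,cv2.MORPH_CLOSE,np.ones((3,3)))
    cs,_=cv2.findContours(k,cv2.RETR_EXTERNAL,cv2.CHAIN_APPROX_NONE)
    return max(cs,key=cv2.contourArea)[:,0]
def edges(c,cnt,z):
    """edge lines of the silhouette projected on plane z: fits point+dir per side of minAreaRect"""
    p=proj(c,cnt,z)[:,:2]; r=cv2.minAreaRect((p*1000).astype(np.float32)); b=cv2.boxPoints(r)/1000
    out=[]
    for i in range(4):
        a,e=b[i],b[(i+1)%4]; L=np.linalg.norm(e-a); t=(e-a)/L; n=np.array([-t[1],t[0]])
        s=(p-a)@t; q=p[(abs((p-a)@n)<.006)&(s>.15*L)&(s<.85*L)]
        f=cv2.fitLine(q.astype(np.float32),cv2.DIST_HUBER,0,.001,.001).ravel()
        th=np.degrees(np.arctan2(f[1],f[0]))
        th=(th+45)%90-45
        out.append((round(float(f[2]),4),round(float(f[3]),4),round(float(th),2),len(q)))
    return out,[round(x/1000,4) for x in r[0]],[round(x/1000,4) for x in r[1]],r[2]
E
python3 - <<'E'
import pickle; from h import *
d=pickle.load(open("d0.pkl","rb")); c=d["top"]
for n,(u,v) in dict(small=(225,172),brush=(320,200),big=(357,230),bg=(300,150)).items(): print(n,c["img"][v,u])
for n,roi in dict(small=(200,300,155,255),brush=(305,345,180,250),large=(345,445,160,255)).items():
    k=blobs(c,roi);print(n,cv2.boundingRect(k));print(*edges(c,k,.03),sep="\n")
E
```

```text
small [47 49 47]
brush [112 101  77]
big [100  97  89]
bg [125 128 130]
small (210, 167, 77, 78)
[(0.5212, 0.0755, -6.13, 51), (0.6052, 0.1521, -6.36, 47), (0.5362, 0.214, -6.35, 50), (0.4539, 0.1458, -6.08, 48)]
[0.5289, 0.1446]
[0.1422, 0.1524]
83.7423095703125
brush (316, 190, 20, 54)
[(0.4476, -0.017, -0.39, 13), (0.5082, -0.0318, -0.46, 37), (0.5584, -0.0128, -0.58, 12), (0.5092, 0.004, 1.96, 38)]
[0.503, -0.014]
[0.1117, 0.0375]
1.4621554613113403
large (352, 169, 85, 78)
[(0.446, -0.1538, 3.51, 56), (0.5277, -0.2319, 4.12, 51), (0.5961, -0.1487, 3.71, 55), (0.5157, -0.0733, 3.75, 51)]
[0.5211, -0.1527]
[0.1526, 0.1615]
3.469865322113037
```

```bash
cat > go.py <<'E'
import sys,numpy as np
from scipy.spatial.transform import Rotation as R
from cell import env
o=env.get_obs(); p=o["tool_pos"]; r=R.from_euler("xyz",o["tool_rot"],degrees=True)
for a in sys.argv[1:]:
    x,y,z,yaw=map(float,a.split(","))
    d=r.inv().apply(np.array([x,y,z])-p)/.2; q=(r.inv()*R.from_euler("xyz",[180,0,yaw],degrees=True)).as_rotvec()/1.5
    print(np.round(d,3).tolist(),np.round(q,3).tolist())
print(p.round(4),o["tool_rot"].round(2),o["force"].round(1),round(o["grip_width"],4),o["time_s"])
E
python3 go.py 0.34,0.39,0.23,165 0.503,-0.014,0.12,180.8
```

```text
[-0.792, -0.785, 0.014] [-0.001, -0.0, -0.096]
[-2.338, -2.318, 0.567] [-0.001, -0.0, -0.28]
[0.2564 0.5968 0.2326] [-179.9     0.    156.75] [ 0.  -0.1  0.2] 0.0871 0.1
```

{"method": "step_arm", "body": {
  "delta_pos": [
    [-0.95,-0.95,0],
    [-0.95,-0.95,0],
    [-0.95,-0.95,0],
    [-0.95,-0.95,0],
    [-0.95,-0.95,0],
    [-0.95,-0.95,0]
  ],
  "rot": [
    [0,0,0],
    [0,0,0],
    [0,0,0],
    [0,0,0],
    [0,0,0],
    [0,0,0]
  ],
  "gripper": [0.4,0.4,0.4,0.4,0.4,0.4]
}}

```text
time_s: 0.85
tool_pos: [0.3565, 0.347, 0.2336]
tool_rot: [180.0, -0.0, 156.6]
force: [-0.7, -0.1, 0.5]
grip_width: 0.0608
grasp_force: 0.0
```

{"method": "step_arm", "body": {
  "delta_pos": [
    [-0.95,-0.95,0.15],
    [-0.95,-0.95,0.15],
    [-0.95,-0.95,0.15],
    [-0.95,-0.95,0.15],
    [-0.95,-0.95,0.15],
    [-0.95,-0.95,0.15]
  ],
  "rot": [
    [0,0,-0.28],
    [0,0,-0.28],
    [0,0,-0.28],
    [0,0,-0.28],
    [0,0,-0.28],
    [0,0,-0.28]
  ],
  "gripper": [0.4,0.4,0.4,0.4,0.4,0.4]
}}

```text
time_s: 1.6
tool_pos: [0.4565, 0.0979, 0.2033]
tool_rot: [-180.0, -0.0, -179.3]
force: [-0.3, 0.5, 0.4]
grip_width: 0.061
grasp_force: 0.0
```

```bash
python3 go.py 0.503,-0.014,0.12,180.8
```

```text
[-0.226, -0.562, 0.417] [-0.0, -0.0, -0.001]
[0.4565 0.0979 0.2033] [-1.7998e+02 -1.0000e-02 -1.7929e+02] [-0.3  0.5  0.4] 0.061 1.6
```

{"method": "step_arm", "body": {
  "delta_pos": [
    [-0.226,-0.562,0.4],
    [-0.226,-0.562,0.4],
    [-0.226,-0.562,0.4],
    [-0.226,-0.562,0.4],
    [-0.226,-0.562,0.6],
    [-0.226,-0.562,0.75],
    [-0.226,-0.562,0.85],
    [-0.226,-0.562,0.93],
    [-0.226,-0.562,0.93],
    [-0.226,-0.562,0.93]
  ],
  "rot": [
    [0,0,0],
    [0,0,0],
    [0,0,0],
    [0,0,0],
    [0,0,0],
    [0,0,0],
    [0,0,0],
    [0,0,0],
    [0,0,0],
    [0,0,0]
  ],
  "gripper": [0.4,0.4,0.4,0.4,0.4,0.4,0.4,0.4,0.4,0.4]
}}

```text
time_s: 2.85
tool_pos: [0.5034, -0.0129, 0.0184]
tool_rot: [180.0, 0.1, -179.1]
force: [-0.5, 0.0, 1.0]
grip_width: 0.0608
grasp_force: 0.0
```

{"method": "step_arm", "body": {
  "delta_pos": [
    [0,0,0],
    [0,0,0],
    [0,0,0],
    [0,0,0],
    [0,0,0],
    [0,0,0]
  ],
  "rot": [
    [0,0,0],
    [0,0,0],
    [0,0,0],
    [0,0,0],
    [0,0,0],
    [0,0,0]
  ],
  "gripper": [-1,-1,-1,-1,-1,-1],
  "squeeze": 12
}}

```text
time_s: 3.6
tool_pos: [0.5027, -0.0137, 0.0178]
tool_rot: [180.0, 0.0, -179.2]
force: [-1.0, -0.5, 4.1]
grip_width: 0.0359
grasp_force: 12.0
```

```bash
python3 go.py 0.527,0.134,0.10,173.8; python3 -c "
from cell import viewer;import cv2
cv2.imwrite('pics/s1.png',viewer.read_camera('side')['img'][100:380,150:550,::-1])"
```

```text
[-0.132, 0.737, -0.411] [0.0, 0.0, 0.082]
[ 0.5027 -0.0137  0.0178] [ 1.8000e+02  1.0000e-02 -1.7919e+02] [-1.  -0.5  4.1] 0.0359 3.6
```

View pics/s1.png

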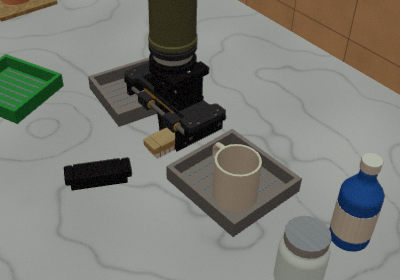

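The brush is gripped (36 mm opening), clear of the mug and both trays. I'll lift it over to the small tray.

{"method": "step_arm", "body": {
  "delta_pos": [
    [0,0,-0.2],
    [0,0,-0.41],
    [-0.03,0.18,-0.41],
    [-0.07,0.4,-0.41],
    [-0.11,0.6,-0.41],
    [-0.132,0.737,-0.41],
    [-0.132,0.737,-0.41],
    [-0.132,0.737,-0.41],
    [-0.132,0.737,-0.41]
  ],
  "rot": [
    [0,0,0],
    [0,0,0],
    [0,0,0.03],
    [0,0,0.06],
    [0,0,0.082],
    [0,0,0.082],
    [0,0,0.082],
    [0,0,0.082],
    [0,0,0.082]
  ],
  "gripper": [-1,-1,-1,-1,-1,-1,-1,-1,-1]
}}

```text
time_s: 4.78
tool_pos: [0.5268, 0.1325, 0.0994]
tool_rot: [-180.0, -0.0, 173.6]
force: [-1.2, 0.3, -1.3]
grip_width: 0.036
grasp_force: 12.0
```

```bash
python3 go.py 0.528,0.1345,0.0225,173.8
```

```text
[-0.005, 0.011, 0.384] [-0.0, -0.0, -0.002]
[0.5268 0.1325 0.0994] [-1.7997e+02 -1.0000e-02  1.7364e+02] [-1.2  0.3 -1.3] 0.036 4.775
```

{"method": "step_arm", "body": {
  "delta_pos": [
    [-0.005,0.011,0.1],
    [-0.005,0.011,0.2],
    [-0.005,0.011,0.28],
    [-0.005,0.011,0.33],
    [-0.005,0.011,0.36],
    [-0.005,0.011,0.38],
    [-0.005,0.011,0.38],
    [-0.005,0.011,0.38]
  ],
  "rot": [
    [0,0,0],
    [0,0,0],
    [0,0,0],
    [0,0,0],
    [0,0,0],
    [0,0,0],
    [0,0,0],
    [0,0,0]
  ],
  "gripper": [-1,-1,-1,-1,-1,-1,-1,-1]
}}

```text
time_s: 5.78
tool_pos: [0.5285, 0.1363, 0.024]
tool_rot: [180.0, 0.0, 173.8]
force: [0.5, 0.5, -0.4]
grip_width: 0.0356
grasp_force: 12.0
```

{"method": "step_arm", "body": {
  "delta_pos": [
    [0,0,0.008],
    [0,0,0.008],
    [0,0,0.008],
    [0,0,0.008],
    [0,0,0.008],
    [0,0,0.008],
    [0,0,-0.1],
    [0,0,-0.4],
    [0,0,-0.8],
    [0,0,-0.8],
    [0,0,-0.8],
    [0,0,-0.8]
  ],
  "rot": [
    [0,0,0],
    [0,0,0],
    [0,0,0],
    [0,0,0],
    [0,0,0],
    [0,0,0],
    [0,0,0],
    [0,0,0],
    [0,0,0],
    [0,0,0],
    [0,0,0],
    [0,0,0]
  ],
  "gripper": [-1,-1,0.26,0.26,0.26,0.26,0.26,0.26,0.26,0.26,0.26,0.26]
}}

```text
time_s: 7.28
tool_pos: [0.5268, 0.1359, 0.1814]
tool_rot: [-179.9, -0.2, 173.8]
force: [0.1, 0.1, -0.6]
grip_width: 0.0548
grasp_force: 0.0
```

```bash
python3 - <<'E'
from cell import viewer;import cv2
cv2.imwrite('pics/t2.png',viewer.read_camera('top')['img'][100:300,150:470,::-1])
cv2.imwrite('pics/s2.png',viewer.read_camera('side')['img'][100:380,150:550,::-1])
E
python3 go.py 0.538,0.211,0.10,173.8
```

```text
[-0.016, 0.38, 0.406] [-0.001, -0.002, -0.0]
[0.5268 0.1358 0.1813] [-179.88   -0.2   173.77] [0.4 0.3 0.4] 0.0551 7.375
```

View pics/t2.png

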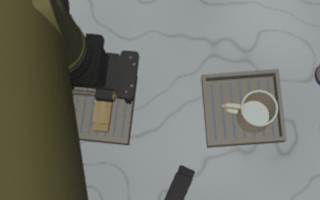

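View pics/s2.png

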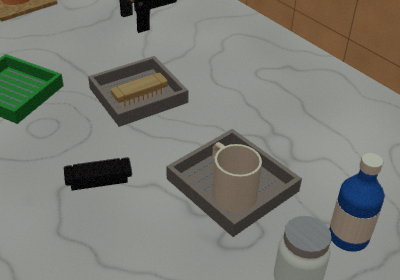

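The brush lies flat, bristles down, near the middle of the small tray, and the tray hasn't moved. Next I'll grip the tray's +y wall.

```bash
python3 go.py 0.536,0.210,0.10,173.8 0.536,0.210,0.019,173.8
```

```text
[-0.007, 0.374, 0.406] [-0.001, -0.002, -0.0]
[-0.008, 0.375, 0.811] [-0.001, -0.002, -0.0]
[0.5268 0.1358 0.1813] [-179.88   -0.2   173.77] [0.4 0.3 0.4] 0.0551 7.375
```

{"method": "step_arm", "body": {
  "delta_pos": [
    [-0.006,0.375,0.4],
    [-0.006,0.375,0.4],
    [-0.006,0.375,0.4],
    [-0.006,0.375,0.4],
    [-0.006,0.375,0.4],
    [-0.006,0.375,0.4]
  ],
  "rot": [
    [-0.001,-0.002,0],
    [-0.001,-0.002,0],
    [-0.001,-0.002,0],
    [-0.001,-0.002,0],
    [-0.001,-0.002,0],
    [-0.001,-0.002,0]
  ],
  "gripper": [0,0,0,0,0,0]
}}

```text
time_s: 8.12
tool_pos: [0.5382, 0.2098, 0.1046]
tool_rot: [179.9, 0.3, 173.7]
force: [0.3, 0.1, -0.1]
grip_width: 0.0434
grasp_force: 0.0
```

```bash
python3 go.py 0.536,0.210,0.019,173.8
```

```text
[0.013, -0.001, 0.428] [0.002, 0.003, -0.001]
[0.5382 0.2098 0.1046] [179.85   0.26 173.67] [ 0.3  0.1 -0.1] 0.0434 8.125
```

{"method": "step_arm", "body": {
  "delta_pos": [
    [0,0,0.1],
    [0,0,0.2],
    [0,0,0.3],
    [0,0,0.37],
    [0,0,0.41],
    [0,0,0.41],
    [0,0,0.41],
    [0,0,0.41]
  ],
  "rot": [
    [0,0,0],
    [0,0,0],
    [0,0,0],
    [0,0,0],
    [0,0,0],
    [0,0,0],
    [0,0,0],
    [0,0,0]
  ],
  "gripper": [0,0,0,0,0,0,0,0]
}}

```text
time_s: 9.12
tool_pos: [0.5382, 0.2109, 0.0223]
tool_rot: [179.9, 0.2, 173.8]
force: [0.7, 0.4, 0.3]
grip_width: 0.0434
grasp_force: 0.0
```

{"method": "step_arm", "body": {
  "delta_pos": [
    [0,0,0],
    [0,0,0],
    [0,0,0],
    [0,0,0],
    [0,0,0],
    [0,0,0],
    [0,0,0],
    [0,0,0]
  ],
  "rot": [
    [0,0,0],
    [0,0,0],
    [0,0,0],
    [0,0,0],
    [0,0,0],
    [0,0,0],
    [0,0,0],
    [0,0,0]
  ],
  "gripper": [-1,-1,-1,-1,-1,-1,-1,-1],
  "squeeze": 15
}}

```text
time_s: 10.12
tool_pos: [0.5377, 0.2108, 0.0216]
tool_rot: [179.9, 0.2, 173.8]
force: [-0.7, 0.3, -0.1]
grip_width: 0.008
grasp_force: 15.0
```

```bash
python3 - <<'E'
from cell import viewer;import cv2
cv2.imwrite('pics/s3.png',viewer.read_camera('side')['img'][100:380,150:550,::-1])
E
python3 go.py 0.518,0.104,0.019,180
```

```text
[0.04, -0.542, 0.012] [0.001, 0.002, -0.073]
[0.5377 0.2108 0.0216] [179.9    0.18 173.77] [-0.1  0.4 -0.5] 0.0078 10.175
```

View pics/s3.png

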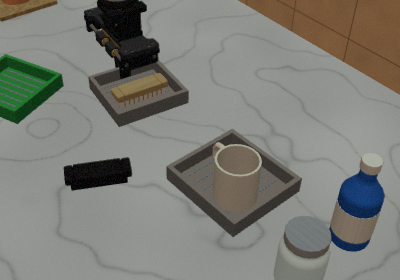

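The wall is gripped (8 mm opening) and the brush is clear. I'll slide to about 10 mm short of flush, turning +10° on the way.

```bash
python3 go.py 0.508,0.0735,0.0216,183.75
```

```text
[0.073, -0.699, -0.002] [0.001, 0.002, -0.116]
[0.5377 0.2108 0.0216] [179.9    0.18 173.77] [-0.1  0.4 -0.5] 0.0078 10.175
```

{"method": "step_arm", "body": {
  "delta_pos": [
    [0.003,-0.03,0],
    [0.008,-0.08,0],
    [0.013,-0.13,0],
    [0.018,-0.18,0],
    [0.023,-0.23,0],
    [0.028,-0.28,0],
    [0.034,-0.33,0],
    [0.039,-0.38,0],
    [0.044,-0.43,0],
    [0.05,-0.48,0],
    [0.055,-0.53,0],
    [0.06,-0.58,0],
    [0.065,-0.63,0],
    [0.07,-0.67,0],
    [0.073,-0.7,0],
    [0.073,-0.7,0],
    [0.073,-0.7,0]
  ],
  "rot": [
    [0,0,-0.005],
    [0,0,-0.013],
    [0,0,-0.022],
    [0,0,-0.03],
    [0,0,-0.038],
    [0,0,-0.046],
    [0,0,-0.055],
    [0,0,-0.063],
    [0,0,-0.071],
    [0,0,-0.08],
    [0,0,-0.088],
    [0,0,-0.096],
    [0,0,-0.104],
    [0,0,-0.111],
    [0,0,-0.116],
    [0,0,-0.116],
    [0,0,-0.116]
  ],
  "gripper": [-1,-1,-1,-1,-1,-1,-1,-1,-1,-1,-1,-1,-1,-1,-1,-1,-1]
}}

```text
time_s: 12.3
tool_pos: [0.5079, 0.0721, 0.0215]
tool_rot: [-180.0, 0.2, -176.3]
force: [-1.0, 0.1, 6.5]
grip_width: 0.0083
grasp_force: 15.0
```

```bash
python3 go.py 0.5087,0.0635,0.0216,183.75; python3 - <<'E'
from cell import viewer;import cv2,pickle
c=viewer.read_camera('side');pickle.dump(c,open('s4.pkl','wb'))
cv2.imwrite('pics/s4.png',cv2.resize(c['img'][170:350,220:470,::-1],None,fx=3,fy=3,interpolation=cv2.INTER_CUBIC))
E
```

```text
[-0.001, -0.043, -0.0] [-0.0, 0.002, -0.0]
[0.5079 0.0721 0.0215] [-1.7998e+02  1.6000e-01 -1.7628e+02] [-1.   0.1  6.5] 0.0083 12.3
```

View pics/s4.png

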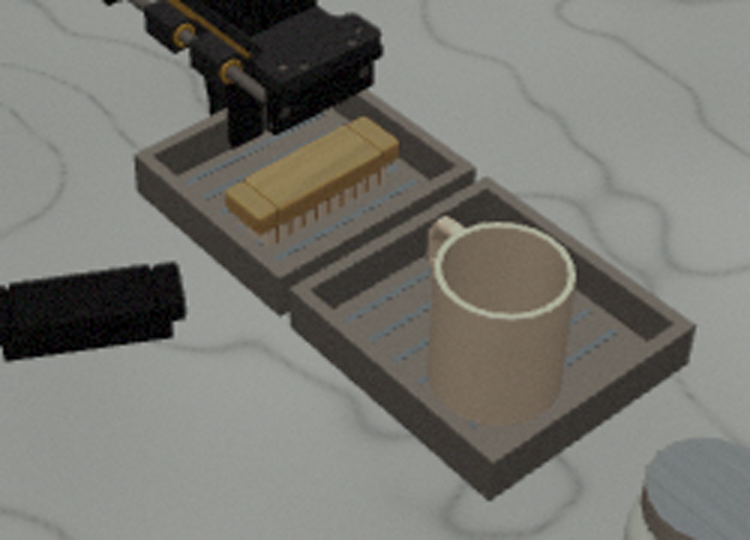

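The trays are parallel with their ends in line, and a small gap remains at about (480,180) to (290,285) in the crop. I'll close it slowly.

{"method": "step_arm", "body": {
  "delta_pos": [
    [0,-0.01,0],
    [0,-0.02,0],
    [0,-0.03,0],
    [0,-0.038,0],
    [0,-0.044,0],
    [0,-0.05,0],
    [0,-0.05,0],
    [0,-0.05,0]
  ],
  "rot": [
    [0,0,0],
    [0,0,0],
    [0,0,0],
    [0,0,0],
    [0,0,0],
    [0,0,0],
    [0,0,0],
    [0,0,0]
  ],
  "gripper": [-1,-1,-1,-1,-1,-1,-1,-1]
}}

```text
time_s: 13.35
tool_pos: [0.5088, 0.0638, 0.0216]
tool_rot: [179.9, 0.2, -176.2]
force: [-0.7, 4.6, 5.3]
grip_width: 0.0081
grasp_force: 15.0
```

{"method": "step_arm", "body": {
  "delta_pos": [
    [0,-0.006,0],
    [0,-0.012,0],
    [0,-0.016,0],
    [0,-0.016,0],
    [0,-0.016,0]
  ],
  "rot": [
    [0,0,0],
    [0,0,0],
    [0,0,0],
    [0,0,0],
    [0,0,0]
  ],
  "gripper": [-1,-1,-1,-1,-1]
}}

```text
time_s: 13.98
tool_pos: [0.5089, 0.0624, 0.0215]
tool_rot: [179.8, 0.2, -176.2]
force: [0.2, 7.9, 5.2]
grip_width: 0.008
grasp_force: 15.0
```

{"method": "step_arm", "body": {
  "delta_pos": [
    [0,-0.008,0],
    [0,-0.016,0],
    [0,-0.02,0],
    [0,-0.02,0],
    [0,-0.02,0],
    [0,-0.02,0]
  ],
  "rot": [
    [0,0,0],
    [0,0,0],
    [0,0,0],
    [0,0,0],
    [0,0,0],
    [0,0,0]
  ],
  "gripper": [-1,-1,-1,-1,-1,-1]
}}

```text
time_s: 14.72
tool_pos: [0.509, 0.0623, 0.0215]
tool_rot: [179.6, 0.2, -176.1]
force: [-0.9, 16.2, 2.1]
grip_width: 0.0082
grasp_force: 15.0
```

```bash
python3 - <<'E'
from cell import viewer;import cv2,pickle
c=viewer.read_camera('side');pickle.dump(c,open('s5.pkl','wb'))
cv2.imwrite('pics/s5.png',cv2.resize(c['img'][170:350,220:470,::-1],None,fx=3,fy=3,interpolation=cv2.INTER_CUBIC))
E
```

```text
(no output)
```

View pics/s5.png

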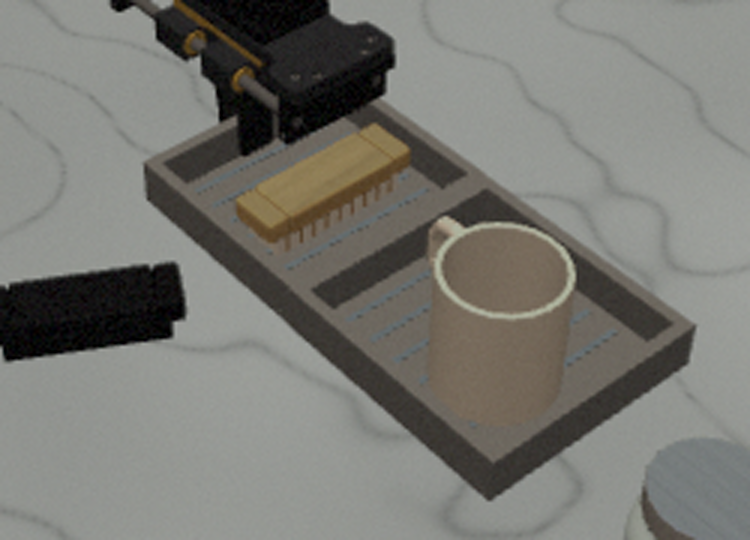

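The trays are flush with their ends in line, and a 16 N contact push with no further motion confirms it. I'll ease off, open and withdraw upward.

{"method": "step_arm", "body": {
  "delta_pos": [
    [0,0.009,0],
    [0,0.018,0],
    [0,0.018,0],
    [0,0.018,0],
    [0,0.018,0],
    [0,0.018,0],
    [0,0.018,0],
    [0,0.018,-0.05],
    [0,0.018,-0.2],
    [0,0.018,-0.45],
    [0,0.018,-0.7],
    [0,0.018,-0.95],
    [0,0.018,-0.95],
    [0,0.018,-0.95],
    [0,0.018,-0.95]
  ],
  "rot": [
    [0,0,0],
    [0,0,0],
    [0,0,0],
    [0,0,0],
    [0,0,0],
    [0,0,0],
    [0,0,0],
    [0,0,0],
    [0,0,0],
    [0,0,0],
    [0,0,0],
    [0,0,0],
    [0,0,0],
    [0,0,0],
    [0,0,0]
  ],
  "gripper": [-1,-1,-1,-0.4,-0.4,-0.4,-0.4,-0.4,-0.4,-0.4,-0.4,-0.4,-0.4,-0.4,-0.4]
}}

```text
time_s: 16.65
tool_pos: [0.5073, 0.0591, 0.2099]
tool_rot: [180.0, 0.0, -176.3]
force: [-0.2, 0.4, 0.4]
grip_width: 0.0264
grasp_force: 0.0
```

```bash
python3 - <<'E'
from cell import viewer;import cv2
from h import *
c=viewer.read_camera('side')
cv2.imwrite('pics/s6.png',cv2.resize(c['img'][170:350,220:470,::-1],None,fx=3,fy=3,interpolation=cv2.INTER_CUBIC))
E
```

```text
(no output)
```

View pics/s6.png

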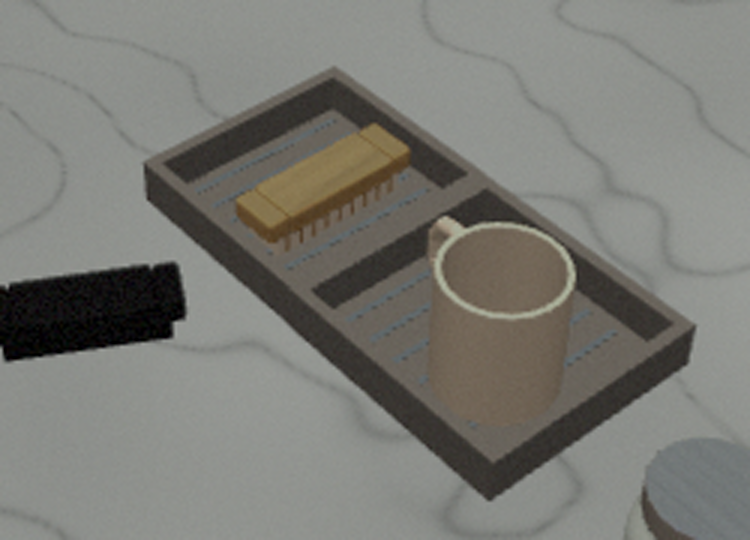

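The trays are flush and in line, the brush is flat in the small tray, and the gripper is clear.

```bash
python3 -c "
from cell import env;print(env.sign_off())"
```

```text
the job is handed in; nothing more can be done
None
```

I handed in the job at about 17 s. The brush lies flat, bristles down, in the small tray, which is flush and in line with the large tray; the final picture shows this, but the sign-off gave no verdict.

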